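Prove the leak tester on its reference leak, then sniff the ceramic feedthrough

TASK

Take the yellow cordless leak tester out of its dock and prove it: hold the tip of its probe still for two seconds about 5 mm in front of the reference-leak port on the dock's sloping face, on the port's axis and pointing squarely at it, without touching. Then carry the tester over to the gas manifold and finish with the robot still holding it there, motionless and upright with the tip about 5 mm above the middle of the brass cap on the white ceramic feedthrough, not touching it. Neither the tester nor the robot may touch the manifold or its three fittings at any time, and the bottle, the jar and the steel spacer stay where they stand.

Things in the scene. Friction and masses are not known exactly. Their poses are not given: they have to be found in the camera images.
- tester: Loose cordless leak tester, about 200 g, upright in the dock's holster. Origin at the TIP of its probe (lowest point), z from the tip up through the handle. Probe: round, 8 mm across, z = 0 to 70 mm, black nose. Handle: yellow box on the same axis, 34 (x) by 30 mm (y), z = 70 to 175 mm, small screen on its -x side. Good grip: across y, TCP at z = 130 to 150 mm.
- dock: Fixed console, 130 mm wide (y), 190 deep. Origin on the bench, z up. Back: cream deck 80 mm high. Front: dark blue face sloping down to -x, 25 degrees, with a screen on its -y half, the port on its +y half. Holster at x = 52 mm, y = 0: black sleeve, 2 mm play, top 105 mm above the bench; the handle's foot rests on the deck, the tip hangs 10 mm above the bench: lift 95 mm straight up to free it.
- ref_port: Reference-leak port: a bright steel collar, 26 mm across, with a black hole and a green ring round its foot, standing on the dock's sloping face (it does not move on the dock). Origin at the centre of its mouth, the outermost point; z points squarely out of the port, 25 degrees off vertical, leaning to the dock's -x side.
- manifold: Fixed gas manifold: steel tube 36 mm across, 200 mm long along y (brass nipple at the -y end) on a dark plate 100 x 240 x 8 mm. Origin on the bench under its middle, z up. Three upright necks at y = -70, 0, +70 mm carry feedthrough, gauge and valve in any order, each in an aluminium clamp ring 45 mm across whose bolt reaches 38 mm to +x.
- feedthrough: Fixed fitting on one of the three necks, z up: white ribbed ceramic insulator 20 mm across with a flat brass cap 12 mm across on top. Origin in its clamp joint, 85 mm above the bench.
- cap_top (a point): Centre of the top face of the feedthrough's brass cap: the place to hover over. 113 mm above the bench; z up.
- gauge: Fixed pressure gauge head on another neck: black box 46 x 44 mm with a blue band and a steel plug on top, its top 165 mm above the bench. Origin in its clamp joint, 85 mm above the bench.
- valve: Fixed hand valve on the remaining neck: steel body with a red hand wheel 49 mm across, its top 154 mm above the bench. Origin in its clamp joint, 85 mm above the bench.
- bottle: Loose bystander: clear bottle with a blue cap, 56 mm across, 140 mm high. Origin at the centre of its underside.
- jar: Loose bystander: white jar with a red lid, 60 mm across, 60 mm high. Origin at the centre of its underside.
- spacer: Loose bystander: dark steel spacer block 45 x 45 x 22 mm with a hole. Origin at the centre of its underside.
Things that resemble listed ones, but are neither listed nor needed, are in the scene too. Of the things shaped like the tester, the yellow one is meant.

How it is judged (in metres and radians):
On the way:
1. Held by the fingers, the probe points squarely (0.2 rad) at the reference port, tip 1.5 to 10 mm off its mouth and within 5 mm of its axis, still and clear of the dock, for 1.5 s (z of tester in the frame of ref_port between 0.0015 and 0.01 m and x of tester in the frame of ref_port between -0.005 and 0.005 m and y of tester in the frame of ref_port between -0.005 and 0.005 m and angle between the z axis of tester and the z axis of ref_port, either way round below 0.2 rad and linear speed of tester below 0.015 m/s and angular speed of tester below 0.15 rad/s and contact force between tester and dock below 0.1 N and contact force between tester and the fingers above 2 N), for 1.5 s.
At the end, for the whole second after the job is handed in: Held by the fingers, the tester hovers with its tip 1.5 to 10 mm above the brass cap's top and within 5 mm of its centre sideways, upright within 0.12 rad, at rest, touching neither manifold nor fittings; bottle, jar and spacer within 15 mm of their starts (z of tester in the frame of cap_top between 0.0015 and 0.01 m and horizontal distance between tester and cap_top below 0.005 m and angle between tester's own z axis and vertical below 0.12 rad and linear speed of tester below 0.015 m/s and angular speed of tester below 0.15 rad/s and contact force between tester and the fingers above 2 N and contact force between tester and feedthrough below 0.1 N and contact force between tester and manifold below 0.1 N and contact force between tester and gauge below 0.1 N and contact force between tester and valve below 0.1 N and distance of each of bottle, jar, spacer from where it was at the start of the episode below 0.015 m); the arm keeps its last pose, push and grip.
It fails at once if the tester touches the manifold or one of its fittings (contact force between tester and manifold above 0.3 N or contact force between tester and feedthrough above 0.3 N or contact force between tester and gauge above 0.3 N or contact force between tester and valve above 0.3 N).
It fails at once if the robot touches the manifold or one of its fittings (contact force between any of the arm, the fingers and manifold above 0.3 N or contact force between any of the arm, the fingers and feedthrough above 0.3 N or contact force between any of the arm, the fingers and gauge above 0.3 N or contact force between any of the arm, the fingers and valve above 0.3 N).
It fails at once if the bottle, the jar or the spacer is pushed more than 15 mm (distance of any of bottle, jar, spacer from where it was at the start of the episode above 0.015 m).
It also fails if it takes over 59 s, if anything falls off the work surface, if the arm or the gripper's body presses on something with over 40 N, if the wrist force passes 120 N, or if a joint passes its speed limit or range.

ROBOT

A 6-joint arm with a two-finger parallel gripper is mounted at the origin on the work surface. World frame = base frame: x ahead of the robot, y to its left, z up, the work surface at z = 0. Lengths are in mm, angles in rad, forces in N, time in s.
With the tool pointing down it reaches from about 275 to 825 mm from the base axis. Payload 5.2 kg.
Tool frame: the origin (TCP) lies between the finger pads, 19 mm behind the fingertips; this is the grasp point; z points along the fingers, y is the line along which they close (so a half turn about z gives the same grasp; the last joint's range is limited). The gripper opens to 93 mm and grips with 3 to 60 N. Pads are 15 mm wide; open, the fingers measure 128 mm over their backs; the gripper's body (75 mm by 188 mm) begins 65 mm behind the grasp point.
Start: joints at [-1.502, 0.259, 1.535, -0, 1.348, -0.203], TCP at [147.677, -529.808, 237.453] pointing down, gripper open.
Joint ranges: [-3.14, 3.14], [-0.91, 2.08], [0.19, 2.58], [-1.22, 4.36], [0.22, 2.71], [-3.12, 3.12]. Speed limits (rad/s): [2.57, 2.57, 3.14, 3.14, 3.14, 3.14].

INTERFACE

Orientations are given as [roll, pitch, yaw] about the fixed x, y, z axes, in that order (R = Rz(yaw) Ry(pitch) Rx(roll)).
In Python, from bench import robot gives the robot as it stands. The module is installed in compiled form; this text tells all that it offers. Calls block until the motion is done:
- robot.move_ptp(position, orientation): joint-space move of the TCP to a pose.
- robot.move_linear(position, ori=None, speed=150, f_stop=None): straight line of the TCP; ori=None keeps the orientation; speed is the mean speed in mm/s. With f_stop (N) it stops when the force on the tool has changed by that much, and returns True; else False.
- robot.move_j(angles): joint-space move.
- robot.move_gripper(opening): opening from 0.0 (shut) to 1.0 (fully open); the grip force is fixed at half the most; returns when the fingers have stopped.
- robot.sleep(seconds).
- robot.inverse_kinematics(position, orientation): joint angles nearest the present ones, or None.
- robot.get_image(name): name is "side" or "top" or "wrist"; returns a dict with "img" (400x640x3 uint8, blue, green, red), "fovy" (degrees; the focal length in pixels is half the picture's height over the tangent of half this angle, whatever the lens; pixels are square), "cx", "cy" (the principal point, pixels), "eye" and "orientation" of the camera in the world. Camera axes: x right, y down, z forward; pixel columns grow to the right and rows downward; lengths in mm; the calibration is good to about 2 mm. A picture is of the moment at which its call begins. There is no depth.
A pose or a line that the arm cannot do raises robot.MotionError and nothing moves.
- robot.hand_in(): hands the job in; it is judged then, once.
Readings, each from a call of its own:
- robot.current_t(): time.
- robot.current_qpos(): joint angles.
- robot.current_joint_vel(): joint speeds.
- robot.current_joint_efforts(): joint torques, N m.
- robot.current_tcp_pos(): TCP position.
- robot.current_eef_rot(): TCP orientation.
- robot.current_contact_force(): force on the tool from outside, world axes, zero at the start.
- robot.current_ft_torque(): the same for the moment, N m.
- robot.current_gripper_width(): opening from 0.0 (shut) to 1.0 (fully open).
- robot.current_finger_force(): force on a finger pad.
Only numpy, scipy, OpenCV 4.12 (cv2) and the standard library are available. Lean on these libraries where they do the work, as an engineer would, in place of code of your own. Each camera call takes 0.05 s, during which the arm holds its last target. There are 200 camera calls.

## Working session

There is one attempt and no reset: what is moved stays moved. The work goes in short steps, each a Python script; the robot and the scene stay as the last script left them, time stands still between calls to the robot, and variables do not carry over. Pictures are saved under pics/ and viewed, at most 10 in all, crops included, and the job is handed in when it is done.

```bash
mkdir -p pics
cat > h.py <<'E'
import numpy as np, cv2
from scipy.spatial.transform import Rotation as R
from bench import robot
def Rm(o):
    o=np.array(o)
    return o if o.shape==(3,3) else R.from_euler('xyz',o).as_matrix()
def f(d): return d['img'].shape[0]/2/np.tan(np.radians(d['fovy'])/2)
def ray(d,u,v):
    r=Rm(d['orientation'])@np.array([(u-d['cx'])/f(d),(v-d['cy'])/f(d),1]); return np.array(d['eye']),r/np.linalg.norm(r)
def onz(d,u,v,z):
    e,r=ray(d,u,v); return e+r*(z-e[2])/r[2]
def proj(d,p):
    c=Rm(d['orientation']).T@(np.array(p)-d['eye']); return np.array([d['cx']+f(d)*c[0]/c[2],d['cy']+f(d)*c[1]/c[2]])
def tri(*rs):
    A=0;b=0
    for e,r in rs:
        P=np.eye(3)-np.outer(r,r);A=A+P;b=b+P@e
    x=np.linalg.solve(A,b);return x,[np.linalg.norm((np.eye(3)-np.outer(r,r))@(x-e)) for e,r in rs]
E
python3 - <<'E'
from h import *
import pickle
for n in ['side','top','wrist']:
    d=robot.get_image(n);cv2.imwrite(f'pics/{n}0.png',d['img']);pickle.dump(d,open(n+'0.pkl','wb'))
    print(n,d['fovy'],d['cx'],d['cy'],d['eye'],d['orientation'],f(d))
E
```

```text
side 54.01748059033271 322.86480436178323 194.61942498924665 [470.59423476 704.01168393 650.10812735] [-2.23795027e+00  2.06814182e-03 -2.96291166e+00] 392.37411874679054
top 54.48059554881403 322.8737009231788 200.5583429132371 [533.63663144  -0.91440799 887.23534809] [-3.07775568e+00  1.59256194e-03 -1.54627124e+00] 388.4855914928983
wrist 61.29540769555422 318.9149807496217 204.78687658576865 [ 217.58330087 -510.05622721  385.08894944] [ 2.87622945e+00  1.02341610e-03 -1.29887633e+00] 337.5398139947571
```

View pics/side0.png

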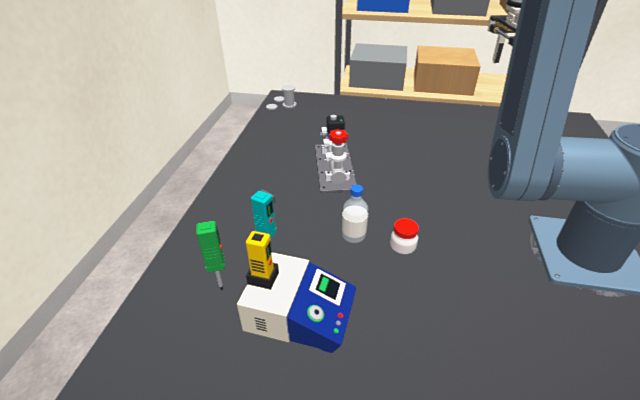

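View pics/top0.png

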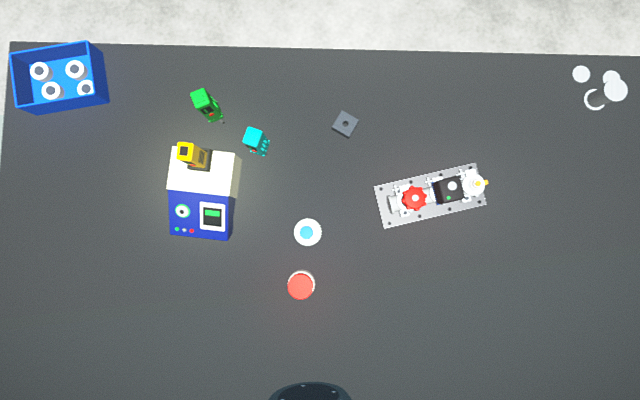

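Side shows the yellow tester at (260,255), with cyan (263,212) and green (210,248) lookalikes. Top shows yellow at (188,155), cyan (254,138), green (205,98). The yellow one, in the dock sleeve, is the right one. On the manifold from top: valve (415,198), gauge (450,188), and probably the feedthrough at (475,183). Next is a close crop to check.

Run:
```python
from h import *
t=cv2.imread('pics/top0.png');s=cv2.imread('pics/side0.png')
a=cv2.resize(t[140:245,160:250],None,fx=4,fy=4,interpolation=cv2.INTER_CUBIC)
b=cv2.resize(t[160:230,372:492],None,fx=3.6,fy=3.6,interpolation=cv2.INTER_CUBIC)
c=np.zeros((600,800,3),np.uint8);c[:420,:360]=a;c[:252,362:794]=b
d=cv2.resize(s[225:345,235:360],None,fx=2.8,fy=2.8,interpolation=cv2.INTER_CUBIC);c[256:256+336,362:712]=d
cv2.imwrite('pics/c1.png',c)
```

```text
(no output)
```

View pics/c1.png

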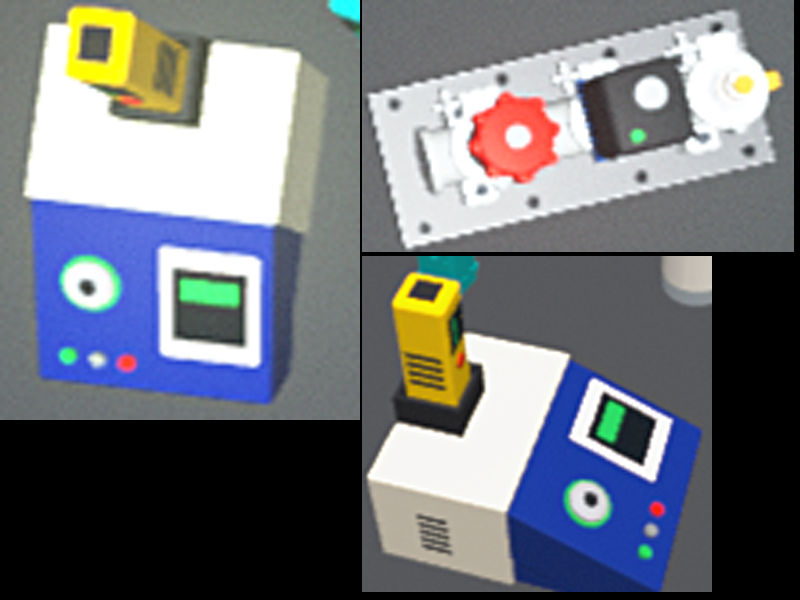

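Crop: the yellow tester sits in its black sleeve. Port hole is at top (182,212) and side (316,312), and the brass cap is at top (477.6,183.6). Now positions.

Run:
```python
from h import *
import pickle
T=pickle.load(open('top0.pkl','rb'));S=pickle.load(open('side0.pkl','rb'))
print('tester top',tri(ray(T,184,150.8),ray(S,258.2,236.8)))
print('onz185',onz(T,184,150.8,185),onz(S,258.2,236.8,185))
print('port',tri(ray(T,182,211.75),ray(S,316.4,312.1)))
g=lambda u,v:(160+u/4,140+v/4)
for n,p in dict(bl=(48,24),br=(300,50),fl=(28,197),fr=(276,222)).items(): print(n,onz(T,*g(*p),80).round(1))
for n,p in dict(bot_l=(40,378),bot_r=(272,403)).items(): print(n,onz(T,*g(*p),20).round(1))
print('cap',onz(T,477.6,183.6,113))
m=lambda u,v:(372+(u-362)/3.6,160+v/3.6)
P=[onz(T,*m(*p),8)[:2] for p in [(370,95),(735,10),(775,162),(407,248)]]
print('plate',np.round(P,1),np.mean(P,0), 'lens',[np.linalg.norm(P[i]-P[(i+1)%4]).round(1) for i in range(4)])
d=(P[0]-P[1]+P[3]-P[2]);print('yaw manifold y axis',d/np.linalg.norm(d), 'ft pred',np.mean(P,0)-70*d/np.linalg.norm(d))
print('bottle',onz(T,307,232,140),'jar',onz(T,300,286,60),'spacer',onz(T,345,124,22))
print('gauge',onz(T,451.5,186,165),'valve',onz(T,415,198,154))
for n,p,z in [('cyan',(254,133),175),('green',(202,96),175)]: print(n,onz(T,*p,z))
```

```text
tester top (array([662.97804956, 256.67353565, 186.42422375]), [np.float64(0.1293231326487139), np.float64(0.1293231326487865)])
onz185 [663.37063471 257.22973598 185.        ] [663.43201527 255.30782392 185.        ]
port (array([555.71392538, 300.14881724,  63.17426284]), [np.float64(0.5548618438828005), np.float64(0.5548618438826369)])
bl [692.3 321.5  80. ]
br [681.8 188.6  80. ]
fl [600.9 327.5  80. ]
fr [591.  197.5  80. ]
bot_l [505.  340.1  20. ]
bot_r [494.4 210.5  20. ]
cap [ 624.6442984 -307.2021562  113.       ]
plate [[ 624.9 -114. ]
 [ 684.6 -344.2]
 [ 588.8 -369.3]
 [ 529.1 -138.7]] [ 606.85521176 -241.58475808] lens [np.float64(237.9), np.float64(99.1), np.float64(238.2), np.float64(98.9)]
yaw manifold y axis [-0.25070671  0.96806309] ft pred [ 624.40468173 -309.34917429]
bottle [520.21885352  30.39526944 140.        ] jar [405.1814314   45.40113406  60.        ] spacer [763.44056458 -43.91981385  22.        ]
gauge [ 612.8440453  -237.95978065  165.        ] valve [ 589.56750503 -172.67050445  154.        ]
cyan [701.75991639 132.3703406  175.        ]
green [769.48997684 232.13354515 175.        ]
```

```bash
cat >> h.py <<'E'
YAW=-0.078
def ori(yaw,tilt=0,flip=False):
    # tool z down, tool y along +-dock y, tilted so that tester z leans to dock -x by tilt
    M=R.from_euler('z',yaw).as_matrix()@R.from_euler('y',-tilt).as_matrix()@np.diag([1,-1,-1])
    if flip: M=M@np.diag([-1,-1,1])
    return R.from_matrix(M).as_euler('xyz')
def nrm(yaw,t=np.radians(25)): return np.array([-np.sin(t)*np.cos(yaw),-np.sin(t)*np.sin(yaw),np.cos(t)])
E
python3 - <<'E'
from h import *
print(robot.current_eef_rot(),robot.current_gripper_width(),robot.current_t())
P=np.array([555.7,300.1,63.2]);n=nrm(YAW)
for fl in (0,1):
    for nm,p,o in [('hi',[663,256.7,330],ori(YAW,0,fl)),('grasp',[663,256.7,150],ori(YAW,0,fl)),('port',P+145*n,ori(YAW,np.radians(25),fl)),('capy',[624.5,-308.2,340],ori(YAW,0,fl)),('cap',[624.5,-308.2,258],ori(-0.6,0,fl))]:
        q=robot.inverse_kinematics(list(p),list(o));print(fl,nm,None if q is None else np.round(q,2))
robot.move_linear([147.7,-529.8,360])
o=list(ori(YAW,0,0)) if robot.inverse_kinematics([663,256.7,330],list(ori(YAW)))is not None else list(ori(YAW,0,1))
E
```

```text
[-3.14021712e+00 -2.52826484e-04  2.71786739e-01] 0.9988116598573238 0.15
0 hi [ 0.21  0.53  0.9  -0.    1.7   1.86]
0 grasp [ 0.21  0.61  1.21 -0.    1.32  1.86]
0 port [ 0.5   0.18  1.83 -0.33  0.78  2.35]
0 capy [-0.62  0.5   0.93 -0.    1.71  1.03]
0 cap [-0.62  0.52  1.1  -0.    1.52  1.55]
1 hi [ 0.21  0.53  0.9  -0.    1.7  -1.28]
1 grasp [ 0.21  0.61  1.21 -0.    1.32 -1.28]
1 port [ 0.5   0.18  1.83 -0.33  0.78 -0.8 ]
1 capy [-0.62  0.5   0.93 -0.    1.71 -2.11]
1 cap [-0.62  0.52  1.1   0.    1.52 -1.59]
```

Run:
```python
from h import *
import pickle
o=list(ori(YAW,0,1))
robot.move_ptp([690,-308,330],o)
d=robot.get_image('wrist');pickle.dump(d,open('w1.pkl','wb'));cv2.imwrite('pics/w1.png',d['img']);print(d['eye'],proj(d,[624.5,-308.2,113]))
robot.move_ptp([650,285,330],o)
e=robot.get_image('wrist');pickle.dump(e,open('w2.pkl','wb'));print(e['eye'],proj(e,[555.7,300.1,63.2]))
robot.move_ptp([600,285,330],o)
g=robot.get_image('wrist');pickle.dump(g,open('w3.pkl','wb'));print(proj(g,[555.7,300.1,63.2]))
c=np.zeros((600,800,3),np.uint8)
def crop(d,p,h,w,k):
    u,v=np.round(proj(d,p)).astype(int);u0=max(0,u-w//2);v0=max(0,v-h//2);print('crop',u0,v0)
    return cv2.resize(d['img'][v0:v0+h,u0:u0+w],None,fx=k,fy=k,interpolation=cv2.INTER_CUBIC)
for d,p,x,y,wh in [(d,[624.5,-308.2,113],0,0,(100,133,3)),(e,[555.7,300.1,63.2],400,0,(100,133,3)),(g,[555.7,300.1,63.2],0,300,(100,133,3))]:
    i=crop(d,p,*wh);c[y:y+i.shape[0],x:x+i.shape[1]]=i
i=cv2.resize(e['img'],(400,250));c[300:550,400:800]=i
cv2.imwrite('pics/c2.png',c);print(robot.current_t())
```

```text
[ 617.00678404 -303.13514498  478.47698063] [315.03064504 120.88946045]
[578.21880143 289.55889931 478.19901999] [326.74070053  92.43674016]
[329.13925539 136.56367608]
crop 249 71
crop 261 42
crop 263 87
5.825
```

View pics/c2.png

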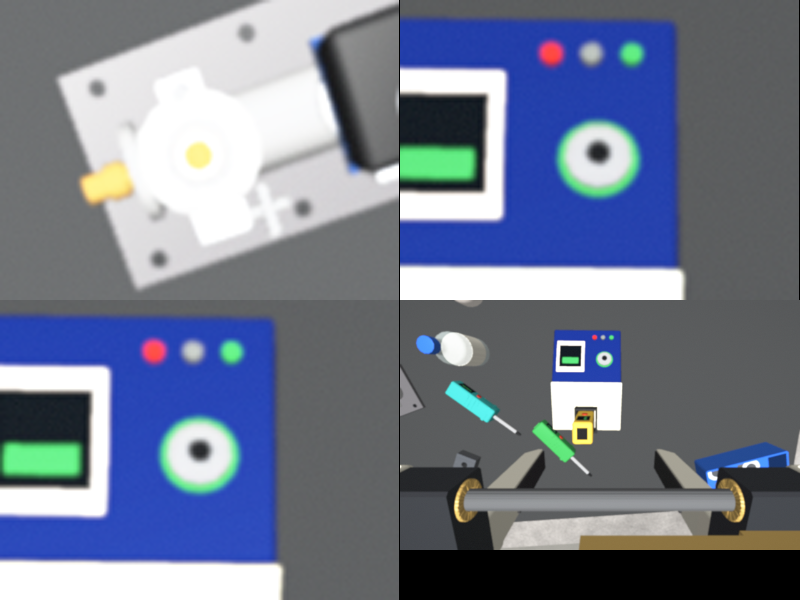

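Wrist views confirm it. The port hole is at w2 (327,92.7) against a predicted (326.7,92.4). The brass cap is at w1 (315,122.7) against a predicted (315,120.9), about 2 mm off. Green and cyan lie on the bench, well clear. Now I refine and grasp.

Run:
```python
from h import *
import pickle
T=pickle.load(open('top0.pkl','rb'));S=pickle.load(open('side0.pkl','rb'))
W1,W2,W3=[pickle.load(open(f'w{i}.pkl','rb')) for i in (1,2,3)]
def cent(d,u,v,r,fn):
    u0,v0=int(u)-r,int(v)-r;c=d['img'][v0:v0+2*r+1,u0:u0+2*r+1].astype(float);w=fn(c);y,x=np.mgrid[:2*r+1,:2*r+1]
    return u0+(w*x).sum()/w.sum(),v0+(w*y).sum()/w.sum()
dark=lambda c:np.clip(150-c.max(2),0,None)
h=[(d,)+cent(d,u,v,r,dark) for d,u,v,r in [(T,182,211.75,3),(S,316.4,312.1,3),(W2,327,92.7,5),(W3,329.5,137,5)]]
print([np.round(x[1:],1) for x in h]);p,res=tri(*[ray(*x) for x in h]);print('port',p,res)
print('wrist only',tri(*[ray(*x) for x in h[2:]])[0],[onz(*x,p[2]).round(1) for x in h])
yel=lambda c:((c[...,0]<190)&(c[...,2]>200))*np.clip(c[...,2]-c[...,0]-30,0,None)
a=cent(W1,315,122.7,7,yel);b=cent(T,477.6,183.6,3,yel);print('cap',a,onz(W1,*a,113),b,onz(T,*b,113))
print(onz(W2,292.8,212.8,185))
# dark square on tester top from w2
m=(W2['img'][195:235,275:312].max(2)<70).astype(np.uint8)
n,l,s,c=cv2.connectedComponentsWithStats(m);
for i in range(1,n):
    if s[i,4]>25: print(s[i],c[i]+[275,195],onz(W2,*(c[i]+[275,195]),185))
e=[onz(W2,(x-400)*1.6,(y-300)*1.6,80) for x,y in [(552,381.5),(621,382)]];print(e)
```

```text
[array([181.3, 211.5]), array([316.4, 311.5]), array([326.7,  92.3]), array([329.2, 136.7])]
port [555.81655214 300.34725318  65.48564128] [np.float64(0.38968122566020574), np.float64(0.48980468165667496), np.float64(0.34251799521517734), np.float64(0.280874550358428)]
wrist only [555.68942129 300.05631098  65.70461611] [array([555.7, 300.7,  65.5]), array([556.2, 300.7,  65.5]), array([555.7, 300. ,  65.5]), array([555.7, 300.1,  65.5])]
cap (np.float64(314.7252311756935), np.float64(122.39656538969616)) [ 626.00852069 -308.64760589  113.        ] (np.float64(477.55193734542456), np.float64(183.03709810387468)) [ 625.77443877 -307.10702245  113.        ]
[663.2192201  258.74028985 185.        ]
[ 10  12  13  15 195] [291. 214.] [664.21955661 256.99961357 185.        ]
[array([590.45211758, 200.54498427,  80.        ]), array([601.47391439, 327.44720505,  80.        ])]
```

```bash
sed -i 's/^YAW=.*/YAW=-0.08/' h.py
python3 - <<'E'
from h import *
import pickle
o=list(ori(YAW,0,1))
robot.move_ptp([663.5,257,300],o)
print(robot.move_linear([663.5,257,150],o,speed=120,f_stop=8),robot.current_tcp_pos())
robot.move_gripper(0.0)
print(robot.current_gripper_width()*93,robot.current_finger_force(),robot.current_contact_force())
print(robot.move_linear([663.5,257,262],o,speed=80,f_stop=15),robot.current_tcp_pos(),robot.current_finger_force(),robot.current_contact_force(),robot.current_gripper_width()*93,robot.current_t())
c=[]
for n in ['side','top','wrist']:
    d=robot.get_image(n);pickle.dump(d,open(n+'1.pkl','wb'));cv2.imwrite(f'pics/{n}1.png',d['img']);print(n,proj(d,[663.5,257,122]),proj(d,[663.5,257,192]))
s=cv2.imread('pics/side1.png');u,v=proj(pickle.load(open('side1.pkl','rb')),[663.5,257,150]).astype(int)
print(u-50,v-70);i=cv2.resize(s[v-70:v+70,u-50:u+50],None,fx=4,fy=4,interpolation=cv2.INTER_CUBIC)
w=cv2.imread('pics/wrist1.png')
c=np.zeros((600,800,3),np.uint8);c[:560,:400]=i;c[:250,400:]=cv2.resize(w,(400,250));cv2.imwrite('pics/c3.png',c)
E
```

```text
False [664.05672625 257.14426903 151.09379369]
30.45903438131796 29.974081814289093 [ 0.11200915 -0.42076423  0.17387318]
False [663.21227    256.93966841 261.1840779 ] 29.97351586818695 [ 0.17232469  0.88064466 -2.59155431] 29.793727204966913 10.175
side [261.55083707 262.86651946] [257.41663829 234.48535015]
top [195.46749383 156.80714631] [182.74383884 149.99097792]
wrist [319.2218248 199.1859848] [319.21118864 224.45177781]
209 181
```

View pics/c3.png

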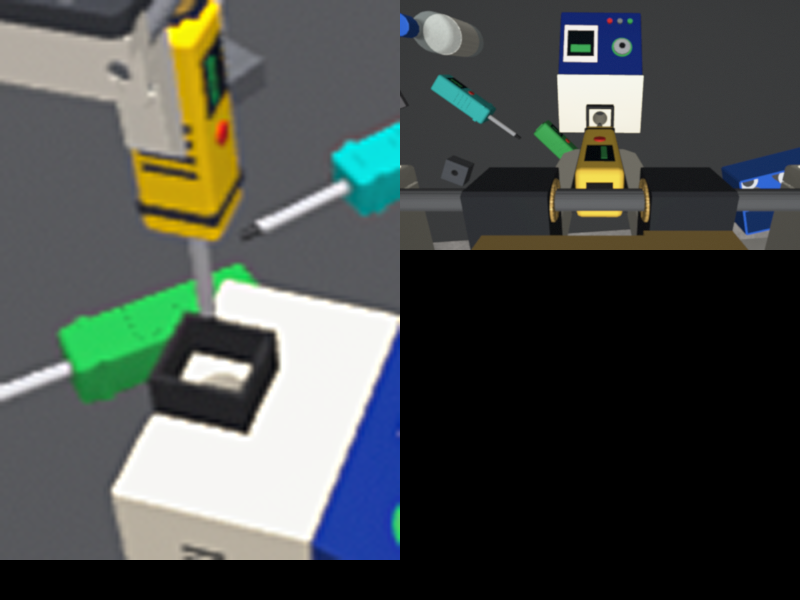

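The tester is held (30 mm width) and the probe is nearly clear of the sleeve, in line with prediction. Next I lift higher, go to a stand-off on the port axis and measure the tip there.

Run:
```python
from h import *
import pickle
t=np.radians(25);o0=list(ori(YAW,0,1));o=list(ori(YAW,t,1));n=nrm(YAW);P=np.array([555.8,300.3,65.5])
robot.move_linear([663.5,257,320],o0,speed=120)
robot.move_ptp(list(P+(140+70)*n),o)
robot.move_linear(list(P+(140+25)*n),o,speed=60)
robot.sleep(0.3)
tcp=np.array(robot.current_tcp_pos());Rt=Rm(robot.current_eef_rot());print(tcp-P-165*n,Rt[:,2]@n,robot.current_gripper_width()*93,robot.current_t())
tip=tcp+140*Rt[:,2]
c=np.zeros((600,800,3),np.uint8);x=0
for k in ['side','top']:
    d=robot.get_image(k);pickle.dump((d,tcp,Rt),open(k+'2.pkl','wb'));
    q=proj(d,tip);u,v=q.astype(int);print(k,'tip',q,'port',proj(d,P),'probe root',proj(d,tcp+70*Rt[:,2]),'origin',u-33,v-40)
    c[:480,x:x+396]=cv2.resize(d['img'][v-40:v+40,u-33:u+33],None,fx=6,fy=6,interpolation=cv2.INTER_CUBIC);x+=400
cv2.imwrite('pics/c4.png',c)
```

```text
[0.02090065 0.14353142 0.41664878] -0.999999725200755 29.87728637098582 13.0167
side tip [322.36260778 304.67957246] port [316.63493286 311.39647991] probe root [340.25605519 284.22912073] origin 289 264
top tip [176.65891684 216.06252552] port [181.50777281 211.40807407] probe root [161.99477854 230.86921657] origin 143 176
```

View pics/c4.png

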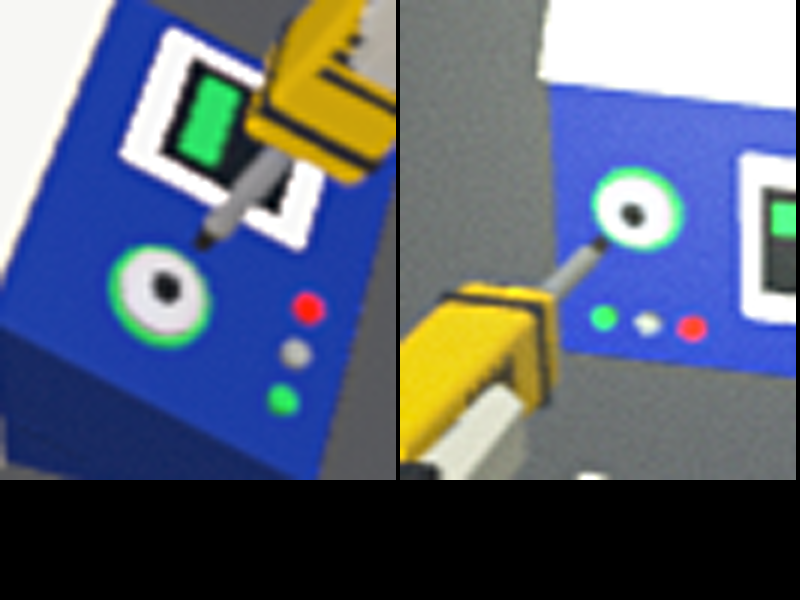

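The tip shows at side (322.9,305.1) and top (176.9,216.2), within 0.6 px of prediction. Moving in.

Run:
```python
from h import *
import pickle
t=np.radians(25);o=list(ori(YAW,t,1));n=nrm(YAW);P=np.array([555.8,300.3,65.5])
print(robot.move_linear(list(P+(140+5.5)*n),o,speed=20,f_stop=4))
robot.sleep(0.5)
tcp=np.array(robot.current_tcp_pos());Rt=Rm(robot.current_eef_rot());tip=tcp+140*Rt[:,2];print(tip-P,(tip-P)@n,robot.current_contact_force())
c=np.zeros((600,800,3),np.uint8);x=0
for k in ['side','top']:
    d=robot.get_image(k);q=proj(d,tip);u,v=q.astype(int);print(k,'tip',q,'port',proj(d,P),'origin',u-22,v-22)
    c[:396,x:x+396]=cv2.resize(d['img'][v-22:v+22,u-22:u+22],None,fx=9,fy=9,interpolation=cv2.INTER_CUBIC);x+=400
cv2.imwrite('pics/c5.png',c)
robot.sleep(2.0);print(robot.current_t())
```

```text
False
[-2.33535285  0.22520791  4.98857021] 5.512592228844771 [-0.50100239  0.20927333 -2.52513709]
side tip [317.89510073 309.98131712] port [316.63493286 311.39647991] origin 295 287
top tip [180.48303336 212.42972447] port [181.50777281 211.40807407] origin 158 190
16.8417
```

View pics/c5.png

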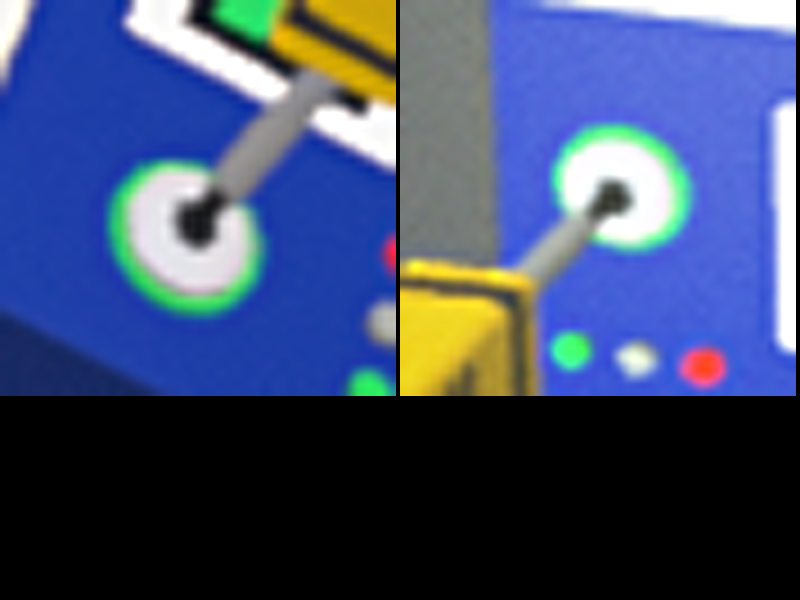

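Both views show the tip over the hole (side about (317,311), top about (181,212)) with no contact force. The hold is done, so I carry it to the cap stand-off.

Run:
```python
from h import *
t=np.radians(25);o=list(ori(YAW,t,1));o0=list(ori(YAW,0,1));n=nrm(YAW);P=np.array([555.8,300.3,65.5]);C=np.array([625.8,-308,113])
oc=list(ori(-0.6,0,1))
robot.move_linear(list(P+(140+60)*n),o,speed=80)
robot.move_ptp([500,300,380],o0)
robot.move_ptp(list(C+[0,0,140+120]),oc)
robot.move_linear(list(C+[0,0,140+25]),oc,speed=60)
robot.sleep(0.4)
tcp=np.array(robot.current_tcp_pos());Rt=Rm(robot.current_eef_rot());tip=tcp+140*Rt[:,2];print(tip-C,robot.current_contact_force(),robot.current_gripper_width()*93,robot.current_t())
c=np.zeros((600,800,3),np.uint8);x=0
for k in ['side','top']:
    d=robot.get_image(k);q=proj(d,tip);u,v=q.astype(int);print(k,'tip',q,'cap',proj(d,C),'origin',u-33,v-33)
    c[:396,x:x+396]=cv2.resize(d['img'][v-33:v+33,u-33:u+33],None,fx=6,fy=6,interpolation=cv2.INTER_CUBIC);x+=400
cv2.imwrite('pics/c6.png',c)
```

```text
[ 2.12642537e-03 -1.08269285e-02  2.50584633e+01] [ 0.02615832  0.51571823 -3.45626236] 29.636419241153195 22.8
side tip [332.73353037 113.72614404] cap [332.61690289 121.62901193] origin 299 80
top tip [483.13828219 181.6267384 ] cap [477.99850072 183.03520344] origin 450 148
```

View pics/c6.png

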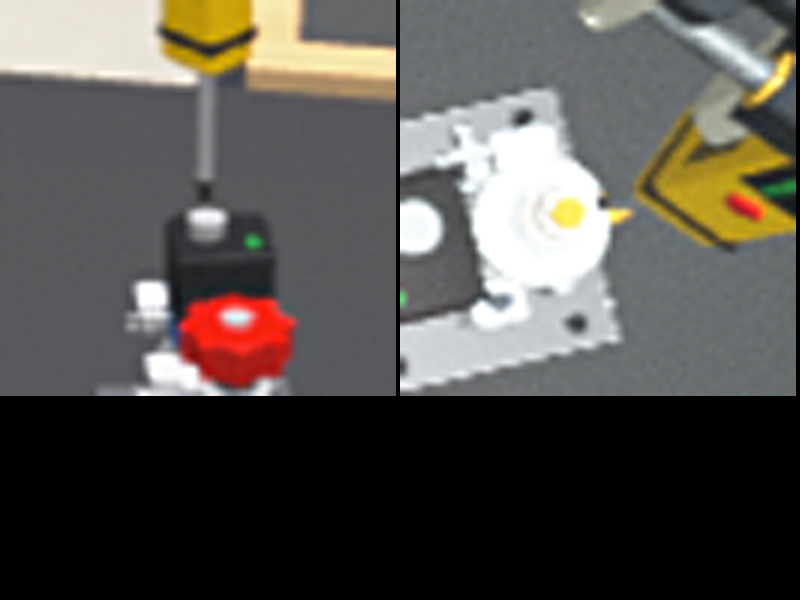

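The tip shows at top (483.8,181.7) against a predicted (483.1,181.6), and the cap at (478.2,183.3) against a predicted (478.0,183.0). The gauge hides the cap in the side view. Descending.

Run:
```python
from h import *
C=np.array([625.8,-308,113]);oc=list(ori(-0.6,0,1))
print(robot.move_linear(list(C+[0,0,140+5.5]),oc,speed=15,f_stop=4))
robot.sleep(0.5)
tcp=np.array(robot.current_tcp_pos());Rt=Rm(robot.current_eef_rot());tip=tcp+140*Rt[:,2];print(tip-C,robot.current_contact_force(),robot.current_t())
c=np.zeros((480,800,3),np.uint8)
d=robot.get_image('top');q=proj(d,tip);u,v=q.astype(int);print(q,proj(d,C),u-20,v-20)
c[:400,:400]=cv2.resize(d['img'][v-20:v+20,u-20:u+20],None,fx=10,fy=10,interpolation=cv2.INTER_CUBIC)
w=robot.get_image('wrist');c[:250,400:]=cv2.resize(w['img'],(400,250));print(proj(w,C),proj(w,tip))
cv2.imwrite('pics/c7.png',c)
```

```text
False
[ 0.01144856 -0.01371437  5.52581974] [-0.12186455  0.66300534 -2.95371485] 24.85
[479.10899292 182.72709694] [477.99850072 183.03520344] 459 162
[319.10903317 196.98778873] [319.10311543 198.51348389]
```

View pics/c7.png

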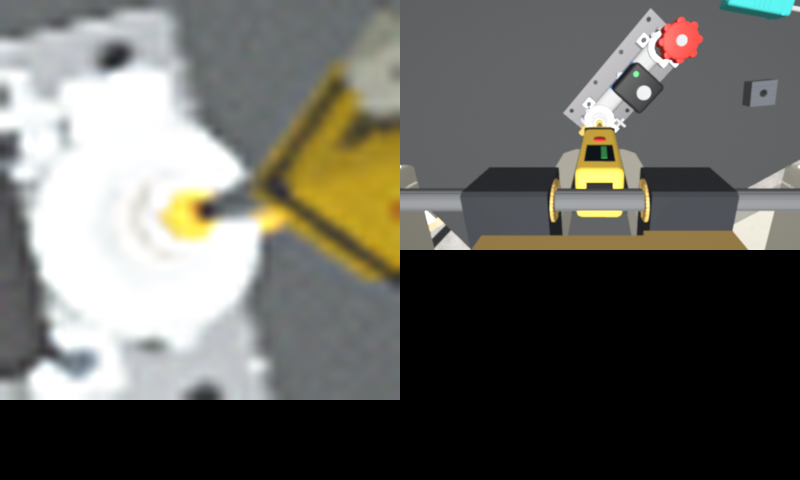

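The top view shows the black tip over the brass cap at (479.5,183), as predicted, with no contact.

```bash
python3 -c "
from bench import robot
robot.sleep(0.3);print(robot.hand_in())"
```

```text
the job is handed in; nothing more can be done
None
```

The job is handed in, though no verdict came back: the tester held about 5.5 mm in front of the reference port for over two seconds and now hovers upright about 5.5 mm above the middle of the brass cap, with no touch sensed at either place.

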